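# Press a tub's lid in a ratchet press and lower it again

### The arm

A 6-joint arm with a two-finger parallel gripper is mounted at the origin on a cart in front of the work surface, level with it; the furniture and walls round the work are solid. World frame = base frame: x ahead of the robot, y to its left, z up, the work surface at z = 0. Lengths are in mm, angles in rad, forces in N, time in s.
With the tool pointing down it reaches from about 325 to 775 mm from the base axis. Payload 5.5 kg.
Tool frame: the origin (TCP) lies midway between the tips of the shut fingers; the grasp point (between the pads) lies 19 mm behind it; z points along the fingers, y is the direction in which the jaws open and shut (so a half turn about z gives the same grasp; the last joint's range is limited). The gripper opens to 88 mm and grips with 3 to 60 N. Pads are 20 mm wide; open, the fingers measure 115 mm over their backs; the gripper's body (75 mm by 178 mm) begins 61 mm behind the grasp point.
Start: joints at [-1.163, 0.091, 1.231, -0, 1.82, -0.057], TCP at [268.948, -536.361, 222.631] pointing down, gripper open.
Joint ranges: [-2.87, 2.87], [-0.86, 2.18], [0.17, 2.46], [-1.51, 4.65], [0.06, 2.69], [-2.65, 2.65]. Speed limits (rad/s): [2.57, 2.57, 3.01, 3.14, 3.14, 3.14].

### API

Orientations are given as a unit quaternion [w, x, y, z].
In Python, from cell import manip gives the robot as it stands.
- The arm moves only by the shell command python3 -m handwheel 'ROWS' [FORCE]. ROWS is a JSON object of lists of equal length, an entry for each row: "fingers": the opening, from -1 (shut) to 1 (fully open), so that 0 is half open; "dp": the shift along the tool's x, y, z as a fraction of full scale, a list of three; "roll": the turn about the tool's z as a fraction of full scale. A call has 1 to 20 rows; each row shifts and turns the commanded pose from where the row before left it, along the tool's axes as they then stand; what a row does not reach is not made up. Full scale, the value 1, is 50 mm for a shift and 5 degrees for a turn. A row lasts 1/8 s, in which the tool goes at most 62.5 mm and 10.7 degrees, less where a joint would pass 70% of its speed; a pose out of reach is approached as far as the arm can. A call with a number of a shift or a turn outside -1 to 1 is refused whole. A call with a gripper value outside its range is refused whole. The fingers move at their own pace and stop on an object; FORCE is the grip in N (left out, the last holds). Time passes only in rows, so rows that do not move let the fingers close. It gives the time, the measured TCP pose, the force and the opening at its end, in the units of the state.
- manip.observe(): the state, without advancing time (a new reading comes with each control period).
- manip.camera(name): name is "scene" or "top" or "wrist"; returns the picture (384x512x3 uint8, red, green, blue); there is no depth.
- manip.get_calibration(name): a dict with "intrinsics" (3x3 intrinsics, pixels), "rvec" (rotation vector, rad) and "tvec" (3), from world to camera coordinates, as OpenCV has them. Camera axes: x right, y down, z forward; pixel columns grow to the right and rows downward; lengths in mm; the calibration is good to about 2 mm. A picture is of the moment at which its call begins: read the wrist's pose just before it. get_calibration takes no time and is no camera call; for the wrist camera it gives the pose at the moment of the call.
- manip.finish_job(): hands the job in, once; it reports no verdict.
The state is a dict: "clock": time; "joints": joint angles; "qd": joint speeds; "joint_efforts": joint torques, N m; "eef_pos": TCP position; "eef_rot": TCP orientation; "ft_force": force on the tool from outside, world axes, zero at the start; "wrist_torque": the same for the moment, N m; "gripper_width": finger opening in mm.
Only numpy, scipy, OpenCV 4.12 (cv2) and the standard library are available. Lean on these libraries where they do the work, as an engineer would, in place of code of your own. Each camera call takes 0.05 s, during which the arm holds its last target. There are 200 camera calls.

### The job

Raise the platform of the ratchet press by its side handle, click by click, until the sprung pad presses on the lid of the tub with 5 to 13 N (feel for it; never press the lid harder than 18 N), and let go so that the pawl alone holds it there for at least a second. Then push the red pawl lever down and keep it down until the platform has sunk fully home with the tub upright on it, and let the lever spring back. Leave the other things on the table where they are.

Things in the scene. Friction and masses are not known exactly. Their poses are not given: they have to be found in the camera images.
- press: Bench-top ratchet press fixed to the table: grey base plate 200x110x12 mm, two steel cheek plates 188 mm high. Origin on the table top under the toothed rail; x axis points from the red lever (at x=-80 mm) through the rail to the platform (x=+66), y to the handle, z up. Grey head over the platform: x -14 to +98, y within 21, z 176 to 194 mm; its black screw knob reaches up to 250 mm.
- press_head: Fixed head; origin 176 mm above the press's. Under it at x=66 mm a round black sprung rubber pad, 44 mm across, hangs on a set screw. Its height differs each time and is NOT measured: it first touches the lid when the platform has risen by 14 to 42 mm. It pushes back with 2.5 N at first touch and 0.85 N more per mm of further rise, for up to 16 mm.
- platform (a joint): Rise of the platform, m: 0 = fully home, stop at 0.066. Rail, platform and handle move as one (0.41 kg plus tub; damper 100 N per m/s). The pawl catches every 6 mm: held by it, the joint reads 0.006, 0.012 .. 0.060 (about 0.5 mm less under load). It snaps in about 1 mm above such a height; let go in between, the platform sinks to the lower one. Rising past a tooth costs up to 3 N extra.
- handle_grip (a point): Middle of the black handle sleeve, a level round bar 18 mm thick and 52 mm long along the press's y axis; at x=30, y=122 mm from the press's origin and 55 mm above the table when the platform is home. Rises with the platform. Free above, below and on both sides.
- platform_top (a point): centre of the platform's upper face, an aluminium disc 80 mm across with a low rim 3.5 mm high; 35 mm above the table when home. The tub stands on it.
- pawl (a joint): Angle of the pawl, rad: about 0 with its nose in the teeth, over 0.14 with the nose clear of them, stop at 0.36. Pushing the red lever down turns it up, a spring turns it back. Under load it frees with about 3 to 8 N on the paddle; unloaded it needs 1 to 2 N.
- lever_tip (a point): Top of the red paddle (26x30 mm) of the pawl lever, 80 mm in front of the rail (press x=-80 mm), 62 mm above the table at rest; its pivot lies 58 mm along +x and 7 mm lower. The pawl is clear of the teeth when it is 9 mm down; stop at 20 mm. Held 11 to 18 mm down, it lets the platform sink by itself, at about 5 cm/s.
- tub: small white tub with a red lid, 61 mm across and 42 mm high (the pad bears on it 40 mm above its foot), about 0.15 kg, standing on the platform. Origin at the centre of its underside, z up.
- blue_tub: bystander: tub with blue lid, 73 x 73 x 47 mm, origin under its centre
- white_tub: bystander: white tub, 73 x 73 x 64 mm, origin under its centre
- kitchen_timer: bystander: kitchen timer lying flat, 74 x 64 x 18 mm, origin under its centre
- shaker: bystander: steel flour shaker, 72 mm across, 88 mm high, origin under its centre
- ring: bystander: steel ring mould, 55 mm across, 34 mm high, origin under its centre

How it is judged:
By the outcome, as a careful person would: the job done as asked, in the order asked, and still so for the second after the job is handed in, with the robot touching nothing.
It also fails if it takes over 61 s, if anything falls off the work surface, if the arm or the gripper's body presses on something with over 40 N, if the wrist force passes 120 N, or if a joint passes its speed limit or range.

## Working session

There is one attempt and no reset: what is moved stays moved. The work goes in short steps, Python scripts to look and compute and a shell command to move; the robot and the scene stay as the last step left them, time stands still between calls to the robot, and variables do not carry over. Pictures are saved under pics/ and viewed, about 8 in all and at most 12, crops included, and the job is handed in when it is done.

```bash
mkdir -p pics; ls; python3 - <<'E'
from cell import manip
import cv2
s=manip.observe();print(s)
for n in("scene","top"):
    im=manip.camera(n);cv2.imwrite(f"pics/{n}0.png",im[...,::-1])
    c=manip.get_calibration(n);print(n,c)
E
```

```text
pics
{'clock': 0.0, 'joints': array([-1.16270100e+00,  9.18436403e-02,  1.23185804e+00, -3.38166211e-05,
        1.81982731e+00, -5.66710114e-02]), 'qd': array([ 1.63717423e-04,  3.19255849e-05, -1.66287249e-03, -9.84797214e-04,
       -6.18938765e-04,  1.15113540e-03]), 'joint_efforts': array([ 3.40583629e-04, -4.46447718e+01, -4.06440854e+01,  6.97144330e-02,
        2.93756090e-02, -1.21163057e-04]), 'eef_pos': array([ 268.81189264, -536.0759796 ,  221.53173889]), 'eef_rot': array([-9.50394343e-04,  9.73120821e-01,  2.30293138e-01, -1.85383059e-04]), 'ft_force': array([ 0.28260102, -0.08965162,  0.7313577 ]), 'wrist_torque': array([0.00526382, 0.00158788, 0.03171612]), 'gripper_width': 88.07111926300813}
scene {'intrinsics': array([[449.56574498,   0.        , 258.09134604],
       [  0.        , 449.56574498, 191.37171023],
       [  0.        ,   0.        ,   1.        ]]), 'rvec': array([ 1.15939688, -2.20918368,  1.1207734 ]), 'tvec': array([316.19329464, 380.94905508, 907.80857   ])}
top {'intrinsics': array([[380.50055161,   0.        , 250.78920196],
       [  0.        , 380.50055161, 190.90155928],
       [  0.        ,   0.        ,   1.        ]]), 'rvec': array([ 2.11789343, -2.17693763,  0.16103711]), 'tvec': array([  11.4674057 ,  575.91248291, 1263.50355432])}
```

```bash
python3 - <<'E'
import cv2
for n in("scene","top"):
    im=cv2.imread(f"pics/{n}0.png");cv2.imwrite(f"pics/{n}0b.png",cv2.resize(im,(800,600),interpolation=cv2.INTER_CUBIC))
E
```

```text
(no output)
```

View pics/scene0b.png

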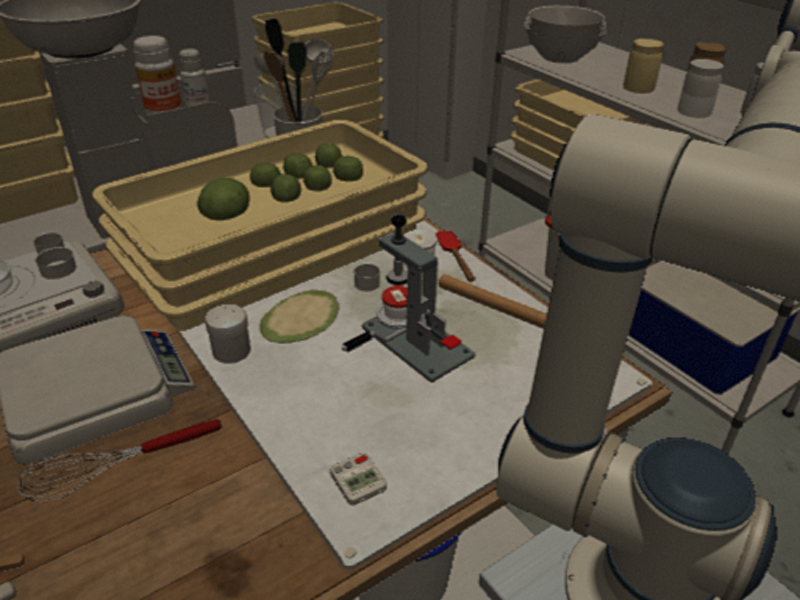

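View pics/top0b.png

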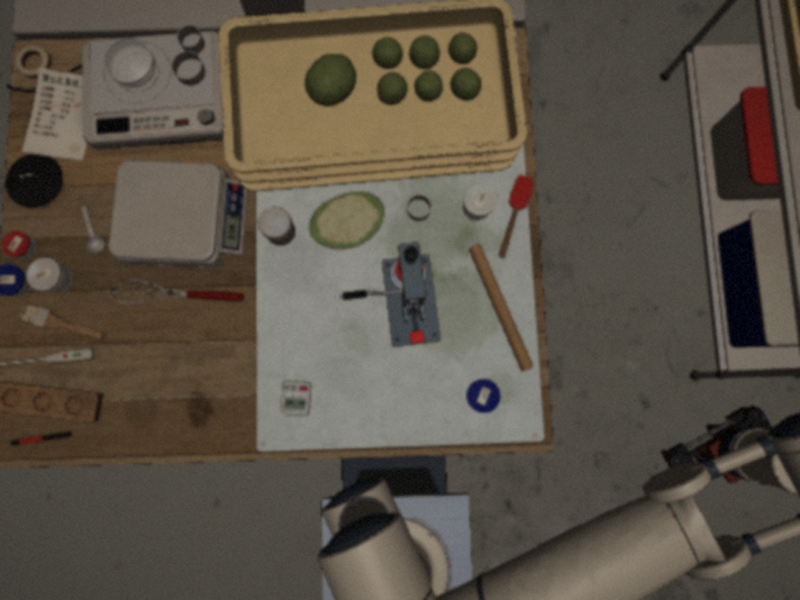

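The top view (800 px wide) shows the press with its base corners at about (383,260), (430,256), (440,341) and (393,347). The red paddle is at (418,337), the black sleeve runs (342,295)–(367,294), and the knob is at (410,253). Next I'll fit the pose.

```bash
cat > h.py <<'E'
import numpy as np,cv2
from cell import manip
from scipy.spatial.transform import Rotation as R
def ray(n,u,v,z,c=None):
    c=c or manip.get_calibration(n);Rm=cv2.Rodrigues(c["rvec"])[0];o=-Rm.T@c["tvec"]
    d=Rm.T@np.linalg.solve(c["intrinsics"],[u,v,1]);return o+d*(z-o[2])/d[2]
def proj(n,P,c=None):
    c=c or manip.get_calibration(n);return cv2.projectPoints(np.float64(P).reshape(-1,1,3),c["rvec"],c["tvec"],c["intrinsics"],None)[0][:,0]
E
python3 - <<'E'
from h import *
from scipy.optimize import least_squares
pts={'lever':((418,337),(-80,0,62)),'grip':((354.5,294.5),(30,122,55)),'knob':((410,253),(66,0,250))}
for k,(p,q) in pts.items(): print(k,ray("top",p[0]*.64,p[1]*.64,q[2]).round())
for p in[(383,260),(430,256),(440,341),(393,347)]:print(ray("top",p[0]*.64,p[1]*.64,12).round())
# refine with red blob both cams
for n in("top","scene"):
    im=cv2.imread(f"pics/{n}0.png").astype(int);m=((im[...,2]>110)&(im[...,1]<60)&(im[...,0]<70)).astype(np.uint8)
    k,l,s,c=cv2.connectedComponentsWithStats(m)
    print(n,[(s[i,4],c[i].round(1)) for i in range(1,k) if s[i,4]>15])
def w(x,q):
    c,s=np.cos(x[2]),np.sin(x[2]);return np.array([x[0]+c*q[0]-s*q[1],x[1]+s*q[0]+c*q[1],q[2]])
obs=[("top",np.array(p)*.64,q) for p,q in pts.values()]
obs+=[("scene",np.array(p)*.64,q) for p,q in [((452,341),(-80,0,62)),((357,341),(30,122,55)),((399,219),(66,0,250))]]
f=lambda x:np.concatenate([proj(n,w(x,q))[0]-p for n,p,q in obs])
r=least_squares(f,[500,0,0]);print(r.x,r.fun.reshape(-1,2).round(1))
for k,(p,q) in pts.items(): print(k,w(r.x,q).round(1))
E
```

```text
lever [488. -58.  62.]
grip [585.  77.  55.]
knob [630. -39. 250.]
[669.  13.  12.]
[675. -94.  12.]
[ 482. -109.   12.]
[471.  -4.  12.]
top [(np.int32(42), array([331.3, 124.1])), (np.int32(53), array([266.5, 215.3]))]
scene [(np.int32(118), array([286.4, 153. ])), (np.int32(98), array([251.8, 188.7])), (np.int32(56), array([288.5, 218. ])), (np.int32(20), array([231. , 293.5]))]
[ 5.64301436e+02 -4.71931869e+01  1.01505435e-01] [[-0.7  0.9]
 [-0.1  0.8]
 [ 0.4 -0.1]
 [ 0.   0.2]
 [ 0.1  0.7]
 [-0.5 -3.6]]
lever [484.7 -55.3  62. ]
grip [581.8  77.2  55. ]
knob [630.  -40.5 250. ]
```

Two pictures viewed so far. The fit is good: press origin about (564,-47), yaw 0.10, grip (582,77,55), lever (485,-55,62). I'll move above the handle, then turn the jaws along the press's x axis.

```bash
python3 -m handwheel '{"fingers":[0,0,0,0,0,0,0,0,0,0,0,0,0,0],"dp":[[0.79,-0.58,-0.3],[0.79,-0.58,-0.3],[0.79,-0.58,0],[0.79,-0.58,0],[0.79,-0.58,0],[0.79,-0.58,0],[0.79,-0.58,0],[0.79,-0.58,0],[0.79,-0.58,0],[0.79,-0.58,0],[0.79,-0.58,0],[0.79,-0.58,0],[0.79,-0.58,0],[0.79,-0.58,0]],"roll":[0,0,0,0,0,0,0,0,0,0,0,0,0,0]}' 40
python3 -m handwheel '{"fingers":[0,0,0,0,0,0,0,0,0,0,0,0,0,0,0],"dp":[[0,0,0],[0,0,0],[0,0,0],[0,0,0],[0,0,0],[0,0,0],[0,0,0],[0,0,0],[0,0,0],[0,0,0.5],[0,0,0.5],[0,0,0.5],[0,0,0.5],[0,0,0.5],[0,0,0]],"roll":[-1,-1,-1,-1,-1,-1,-1,-1,-1,-1,-1,-1,-1,-0.8,0]}'
python3 - <<'E'
from h import *
s=manip.observe();print(s["clock"],s["ft_force"])
m=R.from_quat(np.roll(s["eef_rot"],-1)).as_matrix();print(m.round(3))
c=manip.get_calibration("wrist");im=manip.camera("wrist");cv2.imwrite("pics/w1.png",im[...,::-1]);np.save("w1.npy",c,allow_pickle=True)
print(proj("wrist",[[581.8,77.2,55]],c))
E
```

```text
clock: 1.85
eef_pos: [581.7, 76.0, 252.1]
eef_rot: [-0.0, 0.973, 0.23, -0.0]
ft_force: [1.2, -0.4, 0.7]
gripper_width: 44.0
clock: 3.72
eef_pos: [579.7, 74.3, 124.6]
eef_rot: [-0.002, 0.672, 0.741, -0.002]
ft_force: [0.0, 0.1, 1.1]
gripper_width: 44.0
3.725 [0.03751927 0.08780216 1.13706916]
[[-0.097  0.995 -0.006]
 [ 0.995  0.097 -0.   ]
 [ 0.    -0.006 -1.   ]]
[[255.62415803 197.71819406]]
```

View pics/w1.png

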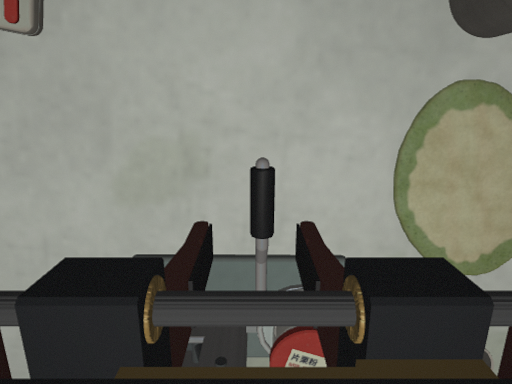

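Picture 3: the sleeve spans (262,168)–(262,238), parallel to the fingers and about 5 mm further along +x than predicted. I'll shift +7 mm along tool y, descend 88 mm and close.

```bash
python3 -m handwheel '{"fingers":[0,0,0,0,0,-1,-1,-1,-1],"dp":[[0,0.14,0.3],[0,0,0.5],[0,0,0.5],[0,0,0.47],[0,0,0],[0,0,0],[0,0,0],[0,0,0],[0,0,0]],"roll":[0,0,0,0,0,0,0,0,0]}' 40
```

```text
clock: 4.9
eef_pos: [585.3, 74.8, 40.5]
eef_rot: [-0.002, 0.672, 0.741, -0.003]
ft_force: [-15.5, -1.5, 10.6]
gripper_width: 17.2
```

```bash
python3 -m handwheel '{"fingers":[-1,-1,-1],"dp":[[0,-0.04,-0.08],[0,0,0],[0,0,0]],"roll":[0,0,0]}'
```

```text
clock: 5.28
eef_pos: [585.2, 74.8, 42.1]
eef_rot: [-0.001, 0.672, 0.741, -0.001]
ft_force: [-4.1, -0.6, -7.8]
gripper_width: 17.1
```

```bash
python3 -m handwheel '{"fingers":[-1,-1,-1,-1,-1,-1],"dp":[[0,-0.01,-0.04],[0,0,-0.05],[0,0,-0.05],[0,0,0],[0,0,0],[0,0,0]],"roll":[0,0,0,0,0,0]}'
python3 -m handwheel '{"fingers":[-1,-1,-1,-1,-1],"dp":[[0,0,-0.06],[0,0,-0.06],[0,0,0],[0,0,0],[0,0,0]],"roll":[0,0,0,0,0]}'
python3 -m handwheel '{"fingers":[-1],"dp":[[0,0,0]],"roll":[0]}'
```

```text
clock: 6.02
eef_pos: [585.2, 74.8, 50.1]
eef_rot: [-0.0, 0.672, 0.741, -0.001]
ft_force: [-4.7, -1.3, -8.4]
gripper_width: 17.2
clock: 6.65
eef_pos: [585.2, 74.8, 56.4]
eef_rot: [-0.0, 0.672, 0.741, -0.0]
ft_force: [-6.0, -2.1, -8.0]
gripper_width: 17.2
clock: 6.78
eef_pos: [585.3, 74.8, 56.4]
eef_rot: [-0.0, 0.672, 0.741, -0.0]
ft_force: [-5.2, -0.8, -8.2]
gripper_width: 16.7
```

```bash
python3 -m handwheel '{"fingers":[-1,-1,-1,-1],"dp":[[0,0,-0.04],[0,0,-0.04],[0,0,0],[0,0,0]],"roll":[0,0,0,0]}'
python3 -m handwheel '{"fingers":[-1,-1,-1,-1],"dp":[[0,0,-0.04],[0,0,-0.04],[0,0,0],[0,0,0]],"roll":[0,0,0,0]}'
```

```text
clock: 7.28
eef_pos: [585.3, 74.8, 60.6]
eef_rot: [-0.0, 0.672, 0.741, -0.0]
ft_force: [-6.2, -1.2, -8.6]
gripper_width: 17.1
clock: 7.78
eef_pos: [585.3, 74.8, 64.9]
eef_rot: [-0.0, 0.672, 0.741, -0.0]
ft_force: [-6.6, -1.1, -6.0]
gripper_width: 16.9
```

```bash
python3 -m handwheel '{"fingers":[-1,-1,-1,-1],"dp":[[0,0,-0.04],[0,0,-0.04],[0,0,0],[0,0,0]],"roll":[0,0,0,0]}'
```

```text
clock: 8.28
eef_pos: [585.2, 74.8, 68.4]
eef_rot: [-0.0, 0.672, 0.741, -0.0]
ft_force: [-6.1, -1.1, -9.1]
gripper_width: 17.5
```

```bash
python3 -m handwheel '{"fingers":[-1,-1,-1,-1],"dp":[[0,0,-0.03],[0,0,-0.03],[0,0,0],[0,0,0]],"roll":[0,0,0,0]}'
python3 -m handwheel '{"fingers":[-1,-1,-1,-1],"dp":[[0,0,-0.03],[0,0,-0.03],[0,0,0],[0,0,0]],"roll":[0,0,0,0]}'
```

```text
clock: 8.78
eef_pos: [585.3, 74.8, 71.9]
eef_rot: [-0.0, 0.672, 0.741, -0.0]
ft_force: [-7.2, -1.1, -7.3]
gripper_width: 17.6
clock: 9.28
eef_pos: [585.3, 74.8, 74.3]
eef_rot: [-0.0, 0.672, 0.741, -0.0]
ft_force: [-5.6, -1.5, -9.5]
gripper_width: 17.0
```

```bash
python3 -m handwheel '{"fingers":[-1,-1,-1,-1],"dp":[[0,0,-0.03],[0,0,-0.03],[0,0,0],[0,0,0]],"roll":[0,0,0,0]}'
python3 -m handwheel '{"fingers":[-1,-1,-1,-1],"dp":[[0,0,-0.03],[0,0,-0.03],[0,0,0],[0,0,0]],"roll":[0,0,0,0]}'
python3 -c '
from h import *
im=manip.camera("scene");cv2.imwrite("pics/s2.png",cv2.resize(im[110:240,200:330,::-1],None,fx=4.5,fy=4.5,interpolation=cv2.INTER_CUBIC))'
```

```text
clock: 9.78
eef_pos: [585.3, 74.8, 77.9]
eef_rot: [-0.0, 0.672, 0.741, -0.0]
ft_force: [-7.0, -1.5, -6.2]
gripper_width: 17.0
clock: 10.28
eef_pos: [585.2, 74.8, 80.3]
eef_rot: [-0.0, 0.672, 0.741, -0.0]
ft_force: [-5.7, -1.2, -9.1]
gripper_width: 17.0
```

View pics/s2.png

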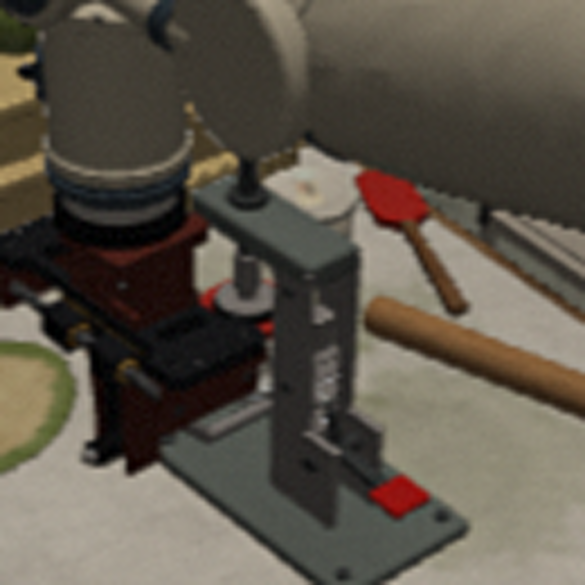

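Picture 4: the pad at (243,300) is close above or on the red lid. The force pattern still matches free lifting, so I'll continue.

```bash
python3 -m handwheel '{"fingers":[-1,-1,-1,-1],"dp":[[0,0,-0.03],[0,0,-0.03],[0,0,0],[0,0,0]],"roll":[0,0,0,0]}'
python3 -m handwheel '{"fingers":[-1,-1,-1,-1],"dp":[[0,0,-0.03],[0,0,-0.03],[0,0,0],[0,0,0]],"roll":[0,0,0,0]}'
```

```text
clock: 10.82
eef_pos: [585.2, 74.8, 83.0]
eef_rot: [-0.0, 0.672, 0.741, -0.001]
ft_force: [-6.0, -1.7, -10.5]
gripper_width: 16.9
clock: 11.32
eef_pos: [585.2, 74.8, 85.3]
eef_rot: [-0.001, 0.672, 0.741, -0.001]
ft_force: [-4.5, -1.4, -16.3]
gripper_width: 16.9
```

```bash
python3 -m handwheel '{"fingers":[-1,-1,-1,-1],"dp":[[0,0,-0.03],[0,0,-0.03],[0,0,0],[0,0,0]],"roll":[0,0,0,0]}'
python3 -m handwheel '{"fingers":[-1,-1,-1,-1],"dp":[[0,0,-0.03],[0,0,-0.03],[0,0,0],[0,0,0]],"roll":[0,0,0,0]}'
```

```text
clock: 11.82
eef_pos: [585.3, 74.8, 89.0]
eef_rot: [-0.0, 0.672, 0.741, -0.001]
ft_force: [-6.1, -2.2, -16.6]
gripper_width: 17.0
clock: 12.32
eef_pos: [585.2, 74.8, 91.3]
eef_rot: [-0.001, 0.672, 0.741, -0.001]
ft_force: [-4.6, -1.6, -20.8]
gripper_width: 16.8
```

```bash
python3 -m handwheel '{"fingers":[-1,-1,-1,-1],"dp":[[0,0,0.04],[0,0,0.04],[0,0,0],[0,0,0]],"roll":[0,0,0,0]}'
python3 -m handwheel '{"fingers":[-1,-1,-1,-1],"dp":[[0,0,0.03],[0,0,0.03],[0,0,0],[0,0,0]],"roll":[0,0,0,0]}'
```

```text
clock: 12.82
eef_pos: [585.3, 74.8, 88.7]
eef_rot: [-0.0, 0.672, 0.741, -0.0]
ft_force: [-7.8, -2.6, -14.3]
gripper_width: 17.2
clock: 13.32
eef_pos: [585.4, 74.8, 88.2]
eef_rot: [0.0, 0.672, 0.741, 0.0]
ft_force: [-13.9, -2.6, -5.5]
gripper_width: 17.1
```

The platform stopped at a rise of about 47.7 mm, and the load is moving onto the pawl. I'll unload the rest, open, and hold off for over a second.

```bash
python3 -m handwheel '{"fingers":[-1,-1,-1,-0.3,0,0,0,0],"dp":[[0,-0.04,0.02],[0,0,0],[0,0,0],[0,0,0],[0,0,0],[0,0,0],[0,0,0],[0,0,0]],"roll":[0,0,0,0,0,0,0,0]}'
python3 -m handwheel '{"fingers":[0,0,0,0,0,0,0,0,0,0],"dp":[[0,0,-0.3],[0,0,-0.7],[0,0,-0.7],[0,0,-0.7],[0,0,-0.7],[0,0,-0.7],[0,0,0],[0,0,0],[0,0,0],[0,0,0]],"roll":[0,0,0,0,0,0,0,0,0,0]}'
python3 -c '
from h import *
im=manip.camera("scene");cv2.imwrite("pics/s3.png",cv2.resize(im[110:240,200:330,::-1],None,fx=4.5,fy=4.5,interpolation=cv2.INTER_CUBIC))
s=manip.observe();print(s["joints"],s["ft_force"])'
```

```text
clock: 14.32
eef_pos: [583.9, 74.7, 84.3]
eef_rot: [0.0, 0.672, 0.741, 0.0]
ft_force: [0.5, -0.1, -0.5]
gripper_width: 44.1
clock: 15.58
eef_pos: [583.4, 74.7, 272.8]
eef_rot: [-0.001, 0.672, 0.741, -0.001]
ft_force: [0.4, -0.3, -0.0]
gripper_width: 44.3
[ 6.94177734e-02  7.75605734e-02  1.15534504e+00 -1.27462582e-05
  1.91046651e+00 -2.88325604e-02] [0.99727259 0.80695396 0.15170273]
```

View pics/s3.png

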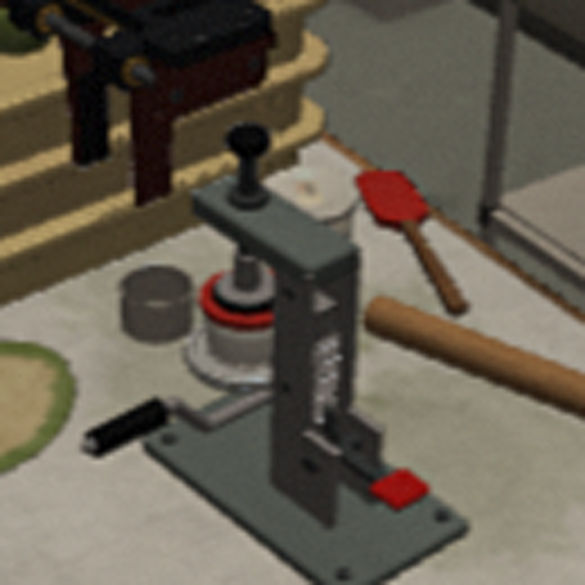

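Picture 5: gripper clear, pad resting on the lid near (245,290), sleeve at (125,428). I'll check the rise from the sleeve's pixel position.

```bash
python3 - <<'E'
from h import *
u=np.array([125,428])/4.5+[200,110];print(u)
for z in(55,85,91,97,102.5,108):print(z,proj("scene",[[583,76,z]]).round(1))
o=np.array([564.3,-47.2]);a=.1
top=o+66*np.array([np.cos(a),np.sin(a)])
for r in (30,36,42,48):print(r,(proj("scene",[[*top,35+r],[*top,77+r]])-[200,110]).round(1)*4.5)
E
```

```text
[227.77777778 205.11111111]
55 [[228.7 218.5]]
85 [[228.4 209.9]]
91 [[228.3 208.2]]
97 [[228.3 206.4]]
102.5 [[228.2 204.8]]
108 [[228.2 203.1]]
30 [[243.9  371.7 ]
 [244.8  318.15]]
36 [[244.35 364.05]
 [244.8  310.5 ]]
42 [[244.35 356.4 ]
 [244.8  302.4 ]]
48 [[244.35 349.2 ]
 [244.8  294.75]]
```

The platform is on the 48 mm click (about 47 measured by image). The estimated pad force is about 8–10 N, and the pawl has held it alone for over 1 s. Now to the lever, fingers shut, with the camera side turned away from the press.

```bash
python3 -m handwheel '{"fingers":[0,0,0,0,-1,-1,-1,-1,-1,-1,-1,-1,-1,-1,-1,-1,-1,-1,-1,-1],"dp":[[-0.61,-0.57,0],[-0.61,-0.57,0],[-0.61,-0.57,0],[-0.61,-0.57,0],[0,0,0],[0,0,0],[0,0,0],[0,0,0],[0,0,0],[0,0,0],[0,0,0],[0,0,0],[0,0,0],[0,0,0],[0,0,0],[0,0,0],[0,0,0],[0,0,0],[0,0,0],[0,0,0]],"roll":[0,0,-1,-1,-1,-1,-1,-1,-1,-1,-1,-1,-1,-1,-1,-1,-1,-1,-1,-1]}' 40
python3 -m handwheel '{"fingers":[-1,-1,-1,-1,-1],"dp":[[0,0,0.8],[0,0,0.8],[0,0,0.8],[0,0,0.8],[0,0,0]],"roll":[0,0,0,0,0]}'
python3 - <<'E'
from h import *
s=manip.observe();print(s["joints"],s["ft_force"])
m=R.from_quat(np.roll(s["eef_rot"],-1)).as_matrix();print(m.round(3))
c=manip.get_calibration("wrist");im=manip.camera("wrist")[...,::-1].copy();cv2.imwrite("pics/w2.png",im)
p=s["eef_pos"];print(proj("wrist",[[484.7,-55.3,62],[*p[:2],62],p],c))
m=((im[...,2]>100)&(im[...,1]<60)&(im[...,0]<70)).astype(np.uint8);k,l,t,cc=cv2.connectedComponentsWithStats(m)
for i in range(1,k):
    if t[i,4]>60:
        x,y,w,h=t[i,:4];print(t[i],cc[i].round(),ray("wrist",*cc[i],62,c).round(1),ray("wrist",x,y,62,c).round(),ray("wrist",x+w,y+h,62,c).round())
E
```

```text
clock: 18.12
eef_pos: [485.2, -60.0, 273.8]
eef_rot: [-0.0, -0.051, 0.999, 0.0]
ft_force: [0.6, -1.1, 0.2]
gripper_width: 0.5
clock: 18.75
eef_pos: [483.0, -59.6, 110.4]
eef_rot: [-0.004, -0.049, 0.999, 0.001]
ft_force: [-0.1, 0.1, 0.6]
gripper_width: 0.8
[-1.92602734e-01 -2.03628787e-01  1.71287348e+00  1.13453096e-05
  1.63967134e+00 -1.86167349e+00] [-0.14404291  0.11183947  0.60360868]
[[-0.995 -0.098 -0.007]
 [-0.098  0.995  0.001]
 [ 0.007  0.002 -1.   ]]
[[260.61571455 212.51412462]
 [254.55566587 209.57129744]
 [254.8802646  237.92431435]]
[236 203  43  35 899] [259. 214.] [485.7 -56.4  62. ] [480. -72.  62.] [502. -41.  62.]
```

View pics/w2.png

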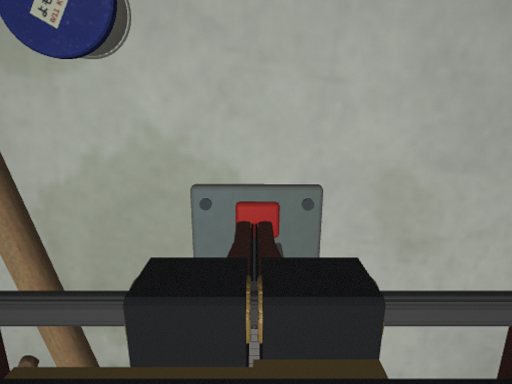

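Picture 6: the paddle is centred near (258,215), at about y=-56.5, and its front edge is at x≈479. I'll shift +3/+3 mm, come down, and push the lever about 13–14 mm.

```bash
python3 -m handwheel '{"fingers":[-1,-1,-1,-1],"dp":[[-0.06,0.06,0.3],[0,0,0.3],[0,0,0.2],[0,0,0]],"roll":[0,0,0,0]}'
python3 -m handwheel '{"fingers":[-1,-1,-1,-1,-1],"dp":[[0,0,0.1],[0,0,0.12],[0,0,0.12],[0,0,0.06],[0,0,0]],"roll":[0,0,0,0,0]}'
```

```text
clock: 19.3
eef_pos: [487.4, -56.6, 73.0]
eef_rot: [-0.001, -0.049, 0.999, 0.0]
ft_force: [-1.0, 0.7, 0.6]
gripper_width: -0.0
clock: 19.92
eef_pos: [488.1, -56.8, 54.0]
eef_rot: [0.0, -0.049, 0.999, -0.0]
ft_force: [1.1, -0.4, 1.8]
gripper_width: 0.4
```

```bash
python3 -m handwheel '{"fingers":[-1,-1,-1,-1,-1,-1],"dp":[[0,0,0.06],[0,0,0.05],[0,0,0],[0,0,0],[0,0,0],[0,0,0]],"roll":[0,0,0,0,0,0]}'
python3 -m handwheel '{"fingers":[-1,-1,-1,-1,-1,-1,-1,-1,-1,-1,-1,-1],"dp":[[0,0,0],[0,0,0],[0,0,0],[0,0,0],[0,0,0],[0,0,0],[0,0,0],[0,0,0],[0,0,0],[0,0,0],[0,0,0],[0,0,0]],"roll":[0,0,0,0,0,0,0,0,0,0,0,0]}'
python3 -c '
from h import *
im=manip.camera("scene");cv2.imwrite("pics/s4.png",cv2.resize(im[110:240,200:330,::-1],None,fx=4.5,fy=4.5,interpolation=cv2.INTER_CUBIC))'
```

```text
clock: 20.68
eef_pos: [488.0, -56.7, 48.7]
eef_rot: [0.0, -0.049, 0.999, 0.0]
ft_force: [1.0, 0.2, 1.0]
gripper_width: 0.5
clock: 22.18
eef_pos: [488.0, -56.7, 48.6]
eef_rot: [-0.0, -0.049, 0.999, 0.0]
ft_force: [1.1, -0.4, 1.4]
gripper_width: 0.5
```

View pics/s4.png

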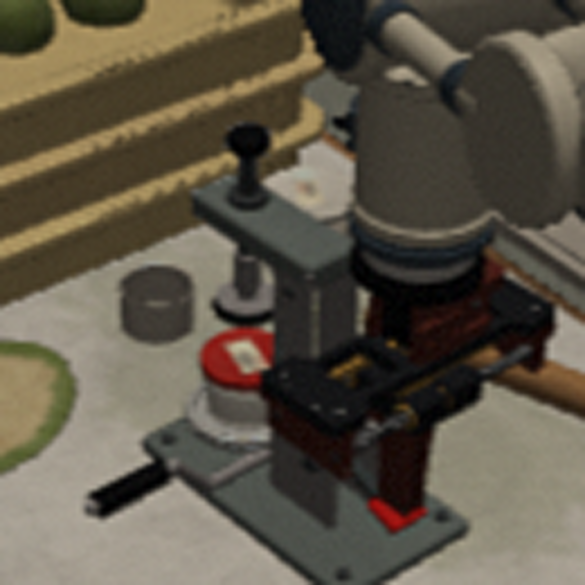

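Picture 7: the platform is down. The sleeve at (130,488) corresponds to image row 218.4, against 218.5 predicted for home, and the tub is upright. I'll release the lever and withdraw.

```bash
python3 -m handwheel '{"fingers":[-1,-1,-1,-1,-1,-1,-1,-1,-1,-1,-1,-1,-1],"dp":[[0,0,0],[0,0,0],[0,0,-0.1],[0,0,-0.15],[0,0,-0.3],[0,0,-0.6],[0,0,-0.8],[0,0,-0.8],[0,0,-0.8],[0,0,-0.8],[0,0,0],[0,0,0],[0,0,0]],"roll":[0,0,0,0,0,0,0,0,0,0,0,0,0]}'
python3 -c '
from h import *
im=manip.camera("scene");cv2.imwrite("pics/s5.png",cv2.resize(im[110:240,200:330,::-1],None,fx=4.5,fy=4.5,interpolation=cv2.INTER_CUBIC))'
```

```text
clock: 23.85
eef_pos: [487.5, -56.6, 264.6]
eef_rot: [-0.001, -0.049, 0.999, 0.0]
ft_force: [0.5, 0.2, -0.6]
gripper_width: 0.0
```

View pics/s5.png

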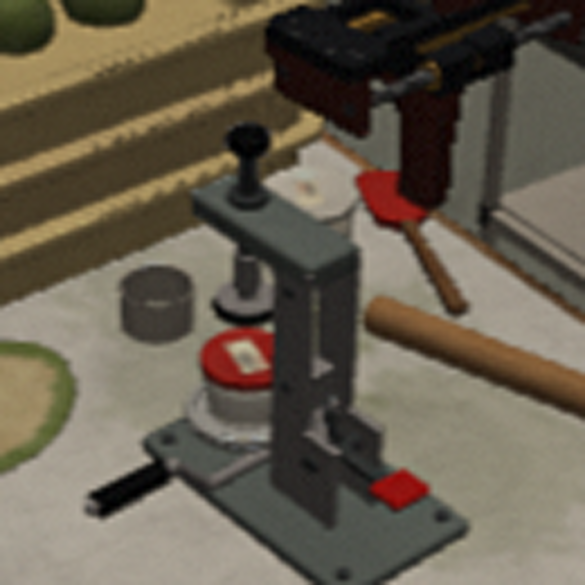

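Picture 8: the lever has sprung back to (400,488), the platform is home, the tub is upright and the robot is clear.

```bash
python3 -c '
from cell import manip
print(manip.finish_job())'
```

```text
the job is handed in; nothing more can be done
None
```

The press job is done and handed in at about 24 s of the 61 s allowed; `finish_job` gives no verdict.

- **Raising:** I gripped the side handle and lifted it in small steps. The wrist force first rose above the free-lifting pattern between about 40 and 42 mm of rise. I carried on past the 48 mm tooth, lowered until the pawl took the load at about 47.7 mm, and opened the fingers. A picture put the platform at about 47 mm.
- **Pad force:** I estimate 8–10 N on the lid while the pawl held it, and about 12 N at most during the lift. These are wrist-force differences with about 1–2 N of scatter, not direct readings. The pawl alone held the platform for several seconds, from about 14 to 20 s.
- **Lowering:** I pushed the red lever down about 13 mm with shut fingers and kept it there for about 2 s, until the platform had sunk. The last two pictures show the handle at its home height and the tub upright. The final one also shows the lever sprung back and the robot clear.
- **Disagreements:** Early position estimates differed by about 3–7 mm between cameras, which did not affect the result. Closing on the handle gave up to 16 N sideways and 11 N vertically, which I relieved before lifting.
- **Not checked:** I never went near the other things on the table, but I did not compare all of them before and after.

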